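# Index the banding wheel four clicks and bolt it

### The job

The pot on the banding wheel is being divided into six panels with the wheel's 24-stop click ring. With a light fingertip push on the black knob that stands on the ring's ear, turn the wheel anticlockwise (seen from above) by exactly four clicks from the stop where it rests now, so that it sits settled in the fourth stop; then push the knob of the locking bolt in towards the wheel until the bolt is fully home between two teeth. Only push: grip and lift nothing, do not touch the pot, which stays standing in the middle of the wheel, and leave the other tools where they lie.

Things in the scene. Friction and masses are not known exactly. Their poses are not given: they have to be found in the camera images.
- banding_wheel: green cast banding wheel, fixed to the table. Origin: on the vertical turning axis, at table height; +z up, +x to the robot's right, within 25 degrees. White top plate, radius 100 mm, top 97 mm above the table. Under its rim a ring with 24 round teeth, out to radius 112 mm, 70 to 80 mm high. The click stop, a sprung roller on a bracket on the right, reaches out to 181 mm, 88 mm high.
- banding_wheel_plate (a joint): turn of the top plate with its tooth ring, rad, growing anticlockwise seen from above. It clicks into a stop every 0.2618 rad (15 degrees), at whole multiples of that; it starts at rest in stop -1, 0 or 1. A push of about 5 N at the finger knob takes it over a tooth; once past the half way it springs on into the next stop by itself. It does not turn while the bolt is in.
- finger_knob (a point): centre of the top of the upright black finger knob, 117 mm above the table, 132 mm from the wheel's axis, on an ear of the tooth ring outside the plate; turns with the plate. Knob 16 mm across, free to touch from 90 to 117 mm above the table; the ear under it reaches up to 88 mm. At the start it is on the robot's side of the wheel or at its near left; the space beside it is open.
- bolt_knob (a point): centre of the top of the smaller upright black knob (15 mm across at its top, 11 mm at its foot, touch it from 92 to 115 mm above the table) on the locking bolt, on the wheel's left. It slides in a straight line towards or away from the wheel's axis: 165 mm from the axis with the bolt home, 185 mm fully drawn. Its aluminium guide block on a steel bracket, nearer the wheel, is 85 mm high.
- lock_bolt (a joint): draw of the locking bolt, m: 0 fully home in the gap between two teeth (it enters only when the wheel sits in a stop), 0.020 fully drawn; starts drawn, 0.016 to 0.020. It slides stiffly: about 2 N, and stays where it is left.
- pinch_pot: grey hand-made pot, 68 mm across, 49 mm high, loose, standing on the middle of the plate; origin at the centre of its underside. Its rim is 146 mm above the table. Not to be touched.
- masking_tape: roll of masking tape lying flat, 98 mm across, 25 mm high, loose on the table, not to be disturbed; origin at the centre of its underside
- scissors: scissors lying flat, 87x199x9 mm, loose on the table, not to be disturbed; origin at the centre of its underside
- oxide_bottle: small brown dropper bottle, 33 mm across, 102 mm high, loose on the table, not to be disturbed; origin at the centre of its underside
- salt_dish: small round white dish, 68 mm across, 27 mm high, loose on the table, not to be disturbed; origin at the centre of its underside
- wood_rib: flat wooden throwing rib, 62x96x8 mm, loose on the table, not to be disturbed; origin at the centre of its underside
- needle_tool: needle tool with a turned wooden handle, 15x177x12 mm, loose on the table, not to be disturbed; origin at the centre of its underside
- flat_brush: flat brush, 31x160x11 mm, loose on the table, not to be disturbed; origin at the centre of its underside
- bisque_beaker: plain beaker standing upright, 65 mm across, 83 mm high, loose on the table, not to be disturbed; origin at the centre of its underside

How it is judged (in metres and radians):
On the way:
1. the wheel is four clicks further anticlockwise, settled in its stop, the bolt still drawn (distance of finger_knob from where it was at the start of the episode between 0.1264 and 0.1385 m and value of joint banding_wheel_plate between 0.6 and 1.5 rad and velocity of joint banding_wheel_plate between -0.05 and 0.05 rad/s and value of joint lock_bolt above 0.01 m), for 0.2 s.
At the end, for the whole second after the job is handed in: The wheel stands four clicks (60 degrees, within 3) anticlockwise of where it started and is at rest, the bolt is home (within 3 mm of its end), and the pot stands upright within 20 mm of the middle of the wheel (distance of finger_knob from where it was at the start of the episode between 0.1264 and 0.1385 m and value of joint banding_wheel_plate between 0.6 and 1.5 rad and velocity of joint banding_wheel_plate between -0.05 and 0.05 rad/s and value of joint lock_bolt below 0.003 m and horizontal distance between pinch_pot and banding_wheel below 0.02 m and angle between pinch_pot's own z axis and vertical below 0.15 rad); the robot touches nothing.
It fails at once if the pot is touched by the robot (contact force between any of the fingers, the arm and pinch_pot above 0.3 N).
It fails at once if the pot is lifted or tipped (height (world z) of pinch_pot above 0.11 m or angle between pinch_pot's own z axis and vertical above 0.3 rad).
It fails at once if a knob or the wheel is gripped or forced (more than 35 N from the fingers) (contact force between the fingers and banding_wheel above 35 N).
It fails at once if a tool or vessel beside the wheel is lifted or shifted by more than 20 mm (distance of any of masking_tape, scissors, oxide_bottle, salt_dish, wood_rib, needle_tool, flat_brush, bisque_beaker from where it was at the start of the episode above 0.02 m).
It also fails if it takes over 48 s, if anything falls off the work surface, if the arm or the gripper's body presses on something with over 40 N, if the wrist force passes 120 N, or if a joint passes its speed limit or range.

### The arm

A 6-joint arm with a two-finger parallel gripper is mounted at the origin on a cart in front of the work surface, level with it; the furniture and walls round the work are solid. World frame = base frame: x ahead of the robot, y to its left, z up, the work surface at z = 0. Lengths are in mm, angles in degrees, forces in N, time in s.
With the tool pointing down it reaches from about 275 to 725 mm from the base axis. Payload 5.6 kg.
Tool frame: the origin (TCP) lies on the centre line of the jaws, within the pads' length; the fingertips stand 17 mm ahead of it and the grasp point (between the pads) lies 2 mm behind it; z points along the fingers, y is the line along which they close (so a half turn about z gives the same grasp; the last joint's range is limited). The gripper opens to 85 mm and grips with 20 to 120 N. Pads are 22 mm wide; open, the fingers measure 114 mm over their backs; the gripper's body (76 mm by 85 mm) begins 54 mm behind the grasp point. The pads swing forward as they close: fully open they stand 13 mm farther back than shut.
Start: joints at [80.478, 14.616, 6.199, 0, -81.583, -16.306], TCP at [239.6, 495.06, 248.283] pointing down, gripper open.
Joint ranges: [-168.99, 168.99], [-69.2, 112.95], [-62.41, 85.93], [-164.36, 98.24], [-168.68, -3.75], [-174.98, 174.98]. Speed limits (degrees/s): [147.25, 147.25, 180, 180, 180, 180].

### API

Orientations are given as [roll, pitch, yaw] about the fixed x, y, z axes, in that order (R = Rz(yaw) Ry(pitch) Rx(roll)).
In Python, from cell import arm gives the robot as it stands. Calls block until the motion is done:
- arm.move_pose(position, orientation): joint-space move of the TCP to a pose.
- arm.move_linear(position, rotation=None, speed=150, threshold=None): straight line of the TCP; rotation=None keeps the orientation; speed is the mean speed in mm/s. With threshold (N) it stops when the force on the tool has changed by that much, and returns True; else False.
- arm.move_j(angles): joint-space move.
- arm.move_gripper(opening): finger opening in mm; the grip force is fixed at half the most; returns when the fingers have stopped.
- arm.wait(seconds).
- arm.inverse_kinematics(position, orientation): joint angles nearest the present ones, or None.
- arm.grab_frame(name): name is "scene" or "top" or "wrist"; returns (picture, depth): 420x560x3 uint8, red, green, blue; 420x560 float32, mm along the optical axis (not along the pixel's ray), 0 where there is no reading.
- arm.camera_info(name): a dict with "vfov" (degrees; the focal length in pixels is half the picture's height over the tangent of half this angle, whatever the lens; pixels are square), "cx", "cy" (the principal point, pixels), "D" ([k1, k2, p1, p2, k3] as OpenCV has them; the pictures are not rectified), "camera_from_world" (4x4, takes a point from world to camera coordinates); the wrist camera has in their place "hand_eye" (4x4, takes a point from camera to tool coordinates, whose origin is the TCP and whose axes are the flange's). Camera axes: x right, y down, z forward; pixel columns grow to the right and rows downward; lengths in mm; the calibration is good to about 2 mm. A picture is of the moment at which its call begins: read the wrist's pose just before it. camera_info takes no time and is no camera call.
A pose or a line that the arm cannot do raises arm.MotionError and nothing moves.
- arm.finish_job(): hands the job in; it is judged then, once.
Readings, each from a call of its own:
- arm.read_clock(): time.
- arm.read_joint_pos(): joint angles.
- arm.read_joint_velocities(): joint speeds.
- arm.read_joint_efforts(): joint torques, N m.
- arm.read_position(): TCP position.
- arm.read_ee_rot(): TCP orientation.
- arm.read_wrist_force(): force on the tool from outside, world axes, zero at the start.
- arm.read_wrist_torque(): the same for the moment, N m.
- arm.read_gripper_width(): finger opening in mm.
- arm.read_finger_force(): force on a finger pad.
Only numpy, scipy, OpenCV 4.12 (cv2) and the standard library are available. Lean on these libraries where they do the work, as an engineer would, in place of code of your own. Each camera call takes 0.05 s, during which the arm holds its last target. There are 200 camera calls.

## Working session

There is one attempt and no reset: what is moved stays moved. The work goes in short steps, each a Python script; the robot and the scene stay as the last script left them, time stands still between calls to the robot, and variables do not carry over. Pictures are saved under pics/ and viewed, at most 10 in all, crops included, and the job is handed in when it is done.

```bash
mkdir -p pics; cat > h.py <<'E'
import numpy as np, cv2
from cell import arm
def save(name,fn):
    im,d=arm.grab_frame(name); cv2.imwrite(f'pics/{fn}.png',im[:,:,::-1]); np.save(f'pics/{fn}.npy',d); return im,d
def K(i):
    f=210/np.tan(np.radians(i["vfov"]/2)); return np.array([[f,0,i["cx"]],[0,f,i["cy"]],[0,0,1]])
def ray(name,px):
    i=arm.camera_info(name); p=cv2.undistortPoints(np.array([[px]],float),K(i),np.array(i["D"]))[0,0]
    T=np.linalg.inv(np.array(i["camera_from_world"])); return T[:3,3],T[:3,:3]@np.array([p[0],p[1],1])
def at_z(name,px,z):
    o,r=ray(name,px); return o+r*(z-o[2])/r[2]
def proj(name,P):
    i=arm.camera_info(name);T=np.array(i["camera_from_world"]); return cv2.projectPoints(np.atleast_2d(np.array(P,float)),cv2.Rodrigues(T[:3,:3])[0],T[:3,3],K(i),np.array(i["D"]))[0][:,0]
E
python3 - <<'E'
from h import *
for n in("scene","top"): save(n,n+"0")
print(arm.read_ee_rot(),arm.read_clock())
a=cv2.imread('pics/scene0.png');b=cv2.imread('pics/top0.png')
cv2.imwrite('pics/top0x.png',cv2.resize(b,(800,600)))
E
```

```text
[ 1.79900128e+02 -3.44409512e-03 -2.58312650e+01] 0.1
```

View pics/top0x.png

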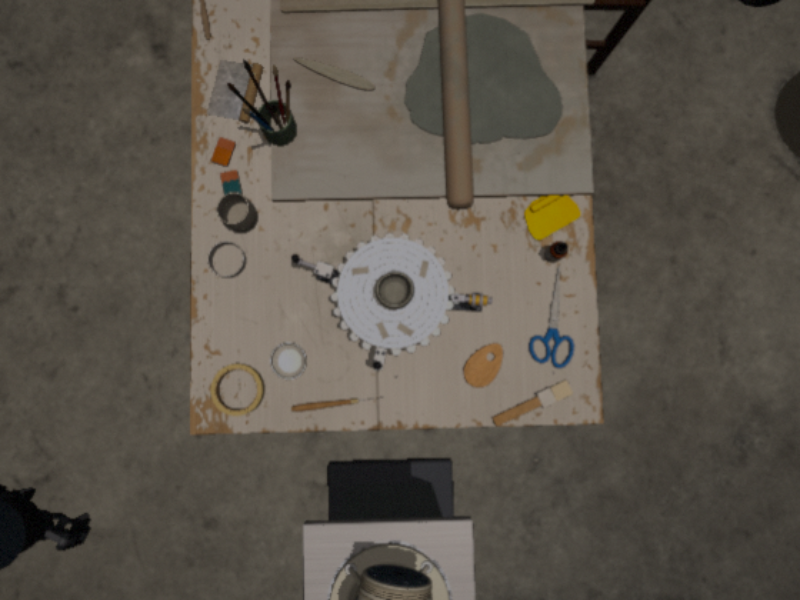

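View pics/scene0.png

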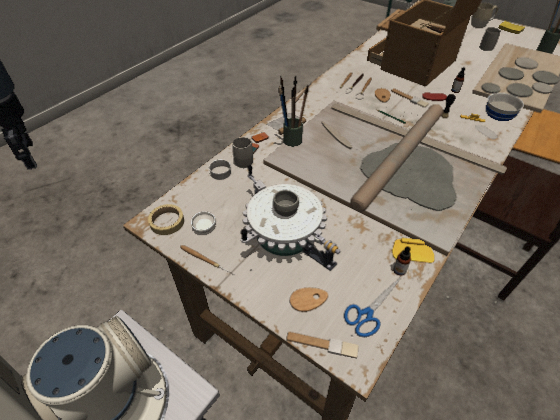

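The top view shows the wheel at about (394,293) of 800×600, the finger knob near (377,364) and the bolt knob near (296,260). I'll enlarge that area.

```bash
python3 - <<'E'
from h import *
b=cv2.imread('pics/top0.png')[165:275,195:350]
cv2.imwrite('pics/crop0.png',cv2.convertScaleAbs(cv2.resize(b,None,fx=5,fy=5,interpolation=cv2.INTER_CUBIC),alpha=1.5,beta=20))
print(arm.camera_info("top"))
E
```

```text
{'vfov': 48.099059755585365, 'cx': 281.237543736307, 'cy': 213.06475369698828, 'D': array([-0.01453387,  0.        ,  0.        ,  0.        ,  0.        ]), 'camera_from_world': array([[-2.36734385e-02, -9.99648190e-01,  1.19609556e-02,
        -2.39821952e+01],
       [-9.95499886e-01,  2.24736949e-02, -9.20592748e-02,
         5.55170410e+02],
       [ 9.17580806e-02, -1.40864895e-02, -9.95681689e-01,
         1.24075009e+03],
       [ 0.00000000e+00,  0.00000000e+00,  0.00000000e+00,
         1.00000000e+00]])}
```

View pics/crop0.png

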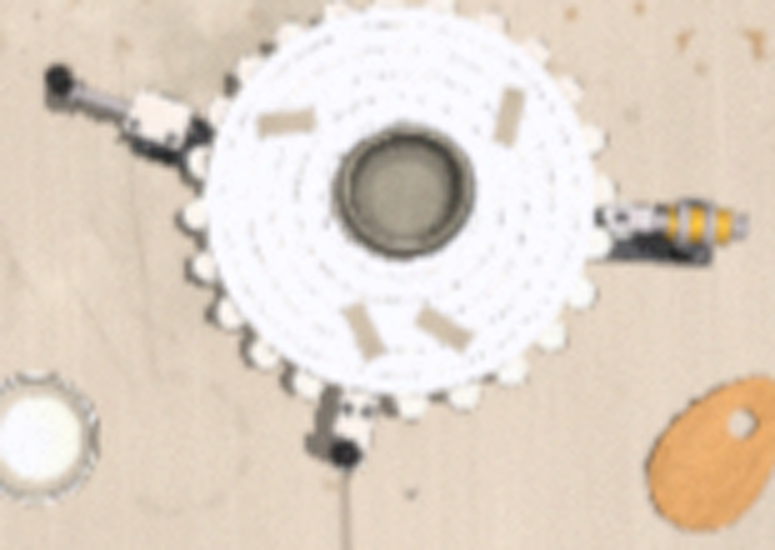

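The crop shows the plate spanning x 205–598 and y 10–395, the finger knob top at (345,453) and the bolt knob top at (59,80). The bolt is at upper left and the click stop on the right.

```bash
python3 - <<'E'
from h import *
f=lambda u,v:(195+(u+.5)/5-.5,165+(v+.5)/5-.5)
c=at_z("top",f(401,202),97); k=at_z("top",f(345,453),117); b=at_z("top",f(59,80),115)
for n,p in(("c",c),("k",k),("b",b)): 
    d=p-c; print(n,p.round(1),np.hypot(*d[:2]).round(1),np.degrees(np.arctan2(d[1],d[0])).round(1))
edge=[f(205,202),f(598,202),f(401,10),f(401,395)]
print([at_z("top",e,97)[:2].round(1) for e in edge])
print(proj("scene",[c,k,b]))
for yaw in range(-180,180,30):
    print(yaw,arm.inverse_kinematics([k[0],k[1]+40,200],[180,0,yaw]), arm.inverse_kinematics([b[0],b[1]+40,200],[180,0,yaw]))
E
```

```text
c [568.9 -19.9  97. ] 0.0 0.0
k [442.3  10.6 117. ] 130.2 166.4
b [632.4 150.6 115. ] 181.9 69.6
[array([571.1,  79.6]), array([ 566.6, -120.2]), array([667.8, -22.1]), array([470.9, -17.7])]
[[284.05310036 210.52481416]
 [243.31928873 230.21340891]
 [249.1497797  166.59527848]]
-180 [ 2.68189230e+01  3.96221423e+00 -1.38427050e+01 -2.54444375e-14
 -7.21950808e+01 -1.16818923e+02] [ 3.02878396e+01  2.82182900e+01  1.93315706e+01 -2.54444375e-14
 -8.11132807e+01 -1.20287840e+02]
-150 [ 2.68189230e+01  3.96221423e+00 -1.38427050e+01 -2.54444375e-14
 -7.21950808e+01 -8.68189230e+01] [ 3.02878396e+01  2.82182900e+01  1.93315706e+01 -2.54444375e-14
 -8.11132807e+01 -9.02878396e+01]
-120 [ 26.81892301   3.96221423 -13.84270502   0.         -72.19508075
 -56.81892301] [ 30.28783965  28.21828995  19.33157061   0.         -81.11328066
 -60.28783965]
-90 [ 26.81892301   3.96221423 -13.84270502   0.         -72.19508075
 -26.81892301] [ 30.28783965  28.21828995  19.33157061   0.         -81.11328066
 -30.28783965]
-60 [ 26.81892301   3.96221423 -13.84270502   0.         -72.19508075
   3.181076
[... 503 characters left out ...]
0 -1.38427050e+01  2.54444375e-14
 -7.21950808e+01  9.31810770e+01] [ 3.02878396e+01  2.82182900e+01  1.93315706e+01  2.54444375e-14
 -8.11132807e+01  8.97121604e+01]
60 [ 26.81892301   3.96221423 -13.84270502   0.         -72.19508075
 123.18107699] [ 30.28783965  28.21828995  19.33157061   0.         -81.11328066
 119.71216035]
90 [ 26.81892301   3.96221423 -13.84270502   0.         -72.19508075
 153.18107699] [ 30.28783965  28.21828995  19.33157061   0.         -81.11328066
 149.71216035]
120 None None
150 [ 2.68189230e+01  3.96221423e+00 -1.38427050e+01 -2.54444375e-14
 -7.21950808e+01 -1.46818923e+02] [  30.28783965   28.21828995   19.33157061    0.          -81.11328066
 -150.28783965]
```

```bash
cat >> h.py <<'E'
C=np.array([569,-19.8]); R=132.
def at(phi,r,z,off):  # tool x along anticlockwise tangent; TCP 'off' mm behind the point (phi deg, r)
    a=np.radians(phi); p=C+r*np.array([np.cos(a),np.sin(a)])-off*np.array([-np.sin(a),np.cos(a)])
    return [p[0],p[1],z],[180,0,phi+90-360]
E
python3 - <<'E'
from h import *
print(np.array(arm.camera_info("wrist")["hand_eye"]).round(2))
arm.move_gripper(0)
p,r=at(166.4,R,230,45); arm.move_pose(p,r)
arm.move_linear(at(166.4,R,115,45)[0],speed=100)
print(arm.read_wrist_force())
hit=arm.move_linear(at(166.4,R,115,8)[0],speed=25,threshold=2.5)
q=np.array(arm.read_position()); a=np.radians(166.4); t=np.array([-np.sin(a),np.cos(a)])
k=C+R*np.array([np.cos(a),np.sin(a)])
print(hit,q,"off",(k-q[:2])@t,arm.read_wrist_force(),arm.read_clock())
save("wrist","w1");save("top","t1")
b=cv2.imread('pics/top0.png')*0+cv2.imread('pics/t1.png');b=b[165:275,195:350]
cv2.imwrite('pics/t1x.png',cv2.convertScaleAbs(cv2.resize(b,None,fx=5,fy=5),alpha=1.5,beta=20))
E
```

```text
[[  -0.     -0.95   -0.3    76.37]
 [   1.     -0.      0.     -0.43]
 [  -0.     -0.3     0.95 -125.44]
 [   0.      0.      0.      1.  ]]
[ 0.34339439 -0.52816012  0.05766525]
True [444.87043634  28.4524218  114.88549397] off 17.711384280594963 [0.71622628 2.51149818 1.62106895] 4.9833
```

View pics/w1.png

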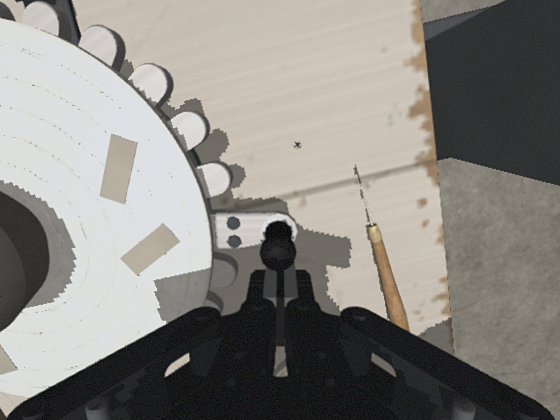

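The knob touches the middle of the closed fingertips at about (278,245). Offset is 17.7 mm. I'll follow the arc to about 3.7 clicks, then back off and look.

```bash
python3 - <<'E'
from h import *
for d in list(np.arange(6,49,6))+[52,55.5]:
    p,r=at(166.4+d,R,115,18.3); arm.move_linear(p,r,speed=35)
    print(d,np.array(arm.read_wrist_force()).round(1),arm.read_clock())
arm.wait(.3)
print(np.array(arm.read_wrist_force()).round(1))
p,r=at(166.4+55.5,R,115,45); arm.move_linear(p,r,speed=80); arm.move_linear([p[0],p[1],230],speed=150)
p,r=at(166.4,R,230,100);arm.move_pose(p,[180,0,-60])
save("top","t2");print(arm.read_clock())
b=cv2.imread('pics/t2.png')[165:275,195:350]
cv2.imwrite('pics/t2x.png',cv2.convertScaleAbs(cv2.resize(b,None,fx=5,fy=5,interpolation=cv2.INTER_CUBIC),alpha=1.5,beta=20))
E
```

```text
6 [ 0.8 -0.2  0.9] 5.6
12 [ 0.  -0.1  0.1] 6.15
18 [ 0.7  2.9 -0.8] 6.7
24 [-0.4  0.7  0.1] 7.25
30 [ 0.5  0.4 -0.1] 7.8
36 [-0.6  1.4  0.4] 8.35
42 [-0.9 -0.3 -0.4] 8.9
48 [-1.7  3.7  1.1] 9.45
52 [-0.6 -0.2 -0.4] 9.8667
55.5 [ 0.   0.4 -0.1] 10.25
[-0.5 -0.1  0.1]
12.7667
```

View pics/t2x.png

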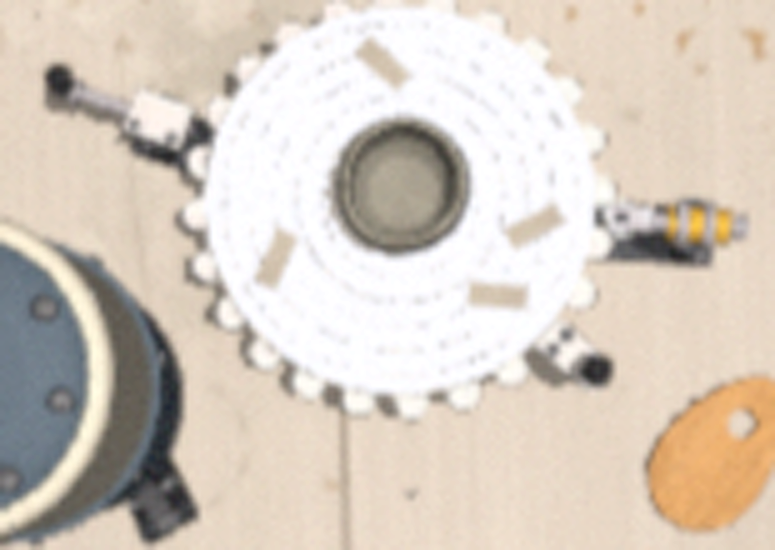

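The knob now sits at (596,369) in the crop. Next I'll check the angle, then push the bolt if it is four clicks.

```bash
python3 - <<'E'
from h import *
f=lambda u,v:(195+(u+.5)/5-.5,165+(v+.5)/5-.5)
k0=at_z("top",f(345,453),117);k=at_z("top",f(596,369),117)
d=k[:2]-C; dist=np.hypot(*(k-k0)[:2]); print(k.round(1),np.degrees(np.arctan2(d[1],d[0]))%360,dist)
assert 122<dist<142
b=np.array([632.4,150.6]); u=C-b; u/=np.hypot(*u); yaw=np.degrees(np.arctan2(u[1],u[0]))
P=lambda s,z:[*(b+u*s),z]
arm.move_pose(P(-42,230),[180,0,yaw]); arm.move_linear(P(-42,230)); arm.move_linear(P(-42,115),speed=100)
arm.wait(.3); print(arm.read_wrist_force())
h=arm.move_linear(P(-10,115),speed=20,threshold=1.5); q=np.array(arm.read_position())
print(h,"contact s",(q[:2]-b)@u,arm.read_wrist_force(),arm.read_clock())
save("wrist","w3")
E
```

```text
[ 481. -115.  117.] 227.23845676672065 131.40361376509782
[-0.16144079  0.04449109  0.40055567]
True contact s -18.02512359552625 [-0.13022935  0.0841888   0.33846444] 16.55
```

View pics/w3.png

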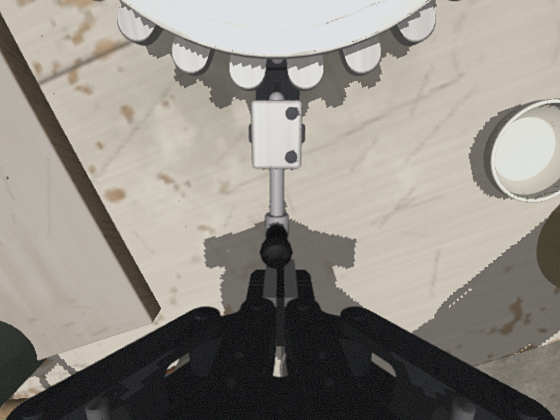

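The knob has moved 131.4 mm, which is four clicks. The fingertips are centred on the bolt knob at (276,248), so I'll push it home.

```bash
python3 - <<'E'
from h import *
b=np.array([632.4,150.6]); u=C-b; u/=np.hypot(*u)
P=lambda s,z:[*(b+u*s),z]
s=lambda:(np.array(arm.read_position())[:2]-b)@u
h=arm.move_linear(P(8,115),speed=15,threshold=8)
print(h,"s",s(),np.array(arm.read_wrist_force())[:2]@u,arm.read_clock())
arm.move_linear(P(s()-35,115),speed=60)
arm.move_linear(P(s(),230)); p,r=at(166.4,R,230,100);arm.move_pose(p,[180,0,-60])
save("top","t4");print(arm.read_clock())
c=cv2.imread('pics/t4.png')[165:275,195:350]
cv2.imwrite('pics/t4x.png',cv2.convertScaleAbs(cv2.resize(c,None,fx=5,fy=5,interpolation=cv2.INTER_CUBIC),alpha=1.5,beta=20))
E
```

```text
True s -2.0715548910675943 -1.397657072049747 17.7333
20.2417
```

View pics/t4x.png

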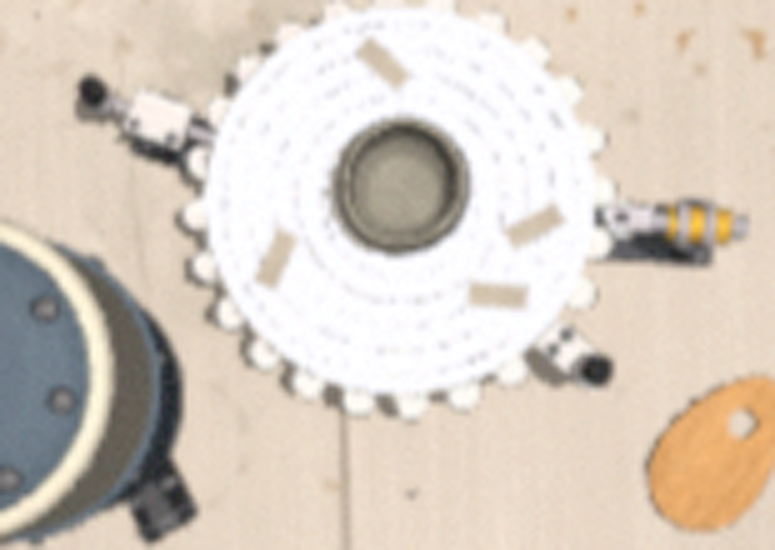

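The bolt knob has moved from (59,80) to (92,93), about 17 mm, and pot and wheel look unchanged. A firmer second push will confirm the hard stop.

```bash
python3 - <<'E'
from h import *
f=lambda u,v:(195+(u+.5)/5-.5,165+(v+.5)/5-.5)
k=at_z("top",f(92,93),115); print("r",np.hypot(*(k[:2]-C)))
b=np.array([632.4,150.6]); u=C-b; u/=np.hypot(*u); yaw=np.degrees(np.arctan2(u[1],u[0]))
P=lambda s,z:[*(b+u*s),z]
s=lambda:(np.array(arm.read_position())[:2]-b)@u
arm.move_pose(P(-37,230),[180,0,yaw]); arm.move_linear(P(-37,115),speed=100)
arm.move_linear(P(-8,115),speed=40,threshold=6); print("early",s())
for th in(3,14):
    h=arm.move_linear(P(6,115),speed=10,threshold=th); print(h,"s",s(),arm.read_clock())
arm.move_linear(P(s()-35,115),speed=60)
arm.move_linear(P(s(),230)); p,r=at(166.4,R,230,100);arm.move_pose(p,[180,0,-60])
save("top","t5");print(arm.read_clock())
d=cv2.absdiff(cv2.imread('pics/t4.png'),cv2.imread('pics/t5.png'))[165:275,195:350].max(2)
print("changed px",(d>40).sum())
E
```

```text
r 163.885734470675
early -8.114028015531666
True s -2.1131600737256924 24.0
True s -2.0066835982308313 24.5333
27.0417
changed px 0
```

```bash
python3 -c "
from cell import arm
print(arm.finish_job())"
```

```text
the job is handed in; nothing more can be done
None
```

The wheel was turned four clicks anticlockwise (finger knob moved 131 mm, where 132 mm is exact), the bolt was pushed to its hard stop and confirmed by a second push, and the job was handed in at about 27 s; no verdict came back.

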